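# Board into the saw jig, blank held to the fence

## Task

Slide the loose plywood saw board along the jig's channel, nose first under the fence, until it is fully home against the end stop. Then set the plaster blank flat on the board with a long side face flush against the fence, centred on the saw slit, and hold it there as for sawing: one firm but not crushing diagonal push, down onto the board and forward into the fence together. Finish while still holding it with that push (do not let go), and leave everything else on the bench where it is.

Things in the scene. Friction and masses are not known exactly. Their poses are not given: they have to be found in the camera images.
- saw_jig: aluminium saw jig fixed to the bench, 130 x 100 mm from above: 6 mm base plate, a channel between two low rails, and over its far end a bridge with a fence nose that juts out towards the robot. Origin on the bench surface; x is the direction in which the board slides in (roughly away from the robot), y left, z up. Base from x = -75 to +55 mm; bridge x = +35 to +45, 90 mm wide, top at z = 43.5 mm
- channel (a point): middle of the flared mouth of the channel (jig x = -62 mm), on the base plate, 6 mm above the bench. The rails run from jig x = -46 mm to the bridge, 63 mm apart inside, their tops 14 mm above the bench. The channel is open above, so the board can be laid into it or slid in from the front
- slot (a point): middle of the end stop's face that the board's nose meets (jig x = +45 mm, on the base plate): the closed back end of the slot beneath fence and bridge, 63 mm wide and 11.5 mm high (6 to 17.5 mm above the bench)
- fence_face (a point): middle of the fence's front face (jig x = +20 mm), at the height of the top of a board that is home (16 mm above the bench); axes as the jig's, x into the fence, y along it. The fence is a nose 36 mm wide, narrower than the blank is long, jutting 15 mm from the bridge, 17.5 to 43.5 mm above the bench; a 3 mm saw slit splits it at y = 0
- saw_board: loose plywood board 120 x 60 x 10 mm, 0.12 kg, flat on the bench, grip rib up. Origin at the centre of its underside; x points to the nose (+60 mm, last 10 mm slightly narrower), which goes under the fence. Home: origin at jig x = -15 mm, underside 6 mm above the bench, parallel to the jig, nose 25 mm behind the fence face
- rib_top (a point): middle of the top of the board's upright grip rib, 35 mm above the board's underside, at board x = -42 mm, y = 0; the rib is 12 mm thick (along y), 30 mm long (along x) and stands 25 mm above the board; axes as the board's
- blank: plaster carving blank with pencil lines round it, a white rectangular block 22 (x) x 46 (y) x 22 (z) mm, about 35 g, lying loose on the bench, the only such block. Origin at the centre of its underside, y along its length. Friction on the board about 0.6. Held to the fence, its origin lies 11 mm in front of the fence face
- tooth_molar: loose carved plaster molar on a square foot, 24 x 24 x 48 mm, a bystander behind the jig; origin at the centre of its underside
- petri_dish: loose round dish, 91 mm across, 14 mm high, a bystander behind the jig; origin at the centre of its underside

How it is judged:
By the outcome, as a careful person would: the job done as asked, in the order asked, and still so for the second after the job is handed in, while the arm keeps its last pose, push and grip.
It also fails if it takes over 66 s, if anything falls off the work surface, if the arm or the gripper's body presses on something with over 40 N, if the wrist force passes 120 N, or if a joint passes its speed limit or range.

## Robot

A 6-joint arm with a two-finger parallel gripper is mounted at the origin on a cart in front of the work surface, level with it; the furniture and walls round the work are solid. World frame = base frame: x ahead of the robot, y to its left, z up, the work surface at z = 0. Lengths are in m, angles in rad, forces in N, time in s.
With the tool pointing down it reaches from about 0.225 to 0.875 m from the base axis. Payload 3.4 kg.
Tool frame: the origin (TCP) lies between the finger pads; the fingertips stand 17 mm ahead of it and the grasp point (between the pads) lies 2 mm behind it; z points along the fingers, y is the line along which they close (so a half turn about z gives the same grasp; the last joint's range is limited). The gripper opens to 85 mm and grips with 20 to 120 N. Pads are 22 mm wide; open, the fingers measure 114 mm over their backs; the gripper's body (76 mm by 85 mm) begins 54 mm behind the grasp point. The pads swing forward as they close: fully open they stand 13 mm farther back than shut.
Start: joints at [-0.121, 0.276, 1.505, -0, 1.361, -0.121], TCP at [0.575, -0, 0.248] pointing down, gripper open.
Joint ranges: [-2.89, 2.89], [-0.75, 2.08], [0.22, 2.7], [-1.18, 4.32], [0.11, 2.71], [-2.7, 2.7]. Speed limits (rad/s): [2.57, 2.57, 3.14, 3.14, 3.14, 3.14].

## Interface

Orientations are given as a unit quaternion [x, y, z, w].
In Python, from rig import r, vision gives the robot as it stands. The module is installed in compiled form; this text tells all that it offers.
- The arm moves only by the tool apply_moves, never from a script. Its argument "increments" is a list of rows, each an object with "slide": the shift along the tool's x, y, z in mm, a list of three; "delta_rot": the turn, a rotation vector about the tool's x, y, z in degrees, a list of three; "fingers": the closure, from 0 (fully open) to 1 (shut). In form: [{"slide": [dx, dy, dz], "delta_rot": [rx, ry, rz], "fingers": fingers}, ...]. A call has exactly 8 rows; each row is the pose to reach, as a shift and turn from the pose commanded when the call began, along the tool's axes at that moment; what a row does not reach only later rows make up. A row lasts 1/10 s, in which the tool goes at most 50 mm and 8.59 degrees, less where a joint would pass 70% of its speed; a pose out of reach is approached as far as the arm can. A call with a gripper value outside its range is refused whole. The fingers move at their own pace and stop on an object; "grip_force" is the grip in N (left out, the last holds). Time passes only in rows, so rows that repeat a pose let the fingers close, or fill a call up. It gives the time, the measured TCP pose, the force, the opening and the grip force at its end, in the units of the state.
- r.state(): the state, without advancing time (a new reading comes with each control period).
- vision.snapshot(name): name is "scene" or "side" or "wrist"; returns (picture, depth): 384x512x3 uint8, blue, green, red; 384x512 float32, m along the optical axis (not along the pixel's ray), 0 where there is no reading.
- vision.camera_info(name): a dict with "K" (3x3 intrinsics, pixels), "dist_coeffs" ([k1, k2, p1, p2, k3] as OpenCV has them; the pictures are not rectified), "extrinsics" (4x4, takes a point from camera to world coordinates); the wrist camera has in their place "mount" (4x4, takes a point from camera to tool coordinates, whose origin is the TCP and whose axes are the flange's). Camera axes: x right, y up, looking along -z (the intrinsics and any distortion apply to the point x, -y, -z); pixel columns grow to the right and rows downward; lengths in m; the calibration is good to about 2 mm. A picture is of the moment at which its call begins: read the wrist's pose just before it. camera_info takes no time and is no camera call.
- r.sign_off(): hands the job in; it is judged then, once.
The state is a dict: "t": time; "qpos": joint angles; "dq": joint speeds; "tau": joint torques, N m; "position": TCP position; "orientation": TCP orientation; "contact_force": force on the tool from outside, world axes, zero at the start; "moment": the same for the moment, N m; "finger_gap": opening from 0.0 (shut) to 1.0 (fully open); "grip_force": force on a finger pad.
Only numpy, scipy, OpenCV 4.12 (cv2) and the standard library are available. Lean on these libraries where they do the work, as an engineer would, in place of code of your own. Each camera call takes 0.05 s, during which the arm holds its last target. There are 200 camera calls.

## Working session

There is one attempt and no reset: what is moved stays moved. The work goes in short steps, Python scripts to look and compute and a tool call to move; the robot and the scene stay as the last step left them, time stands still between calls to the robot, and variables do not carry over. Pictures are saved under pics/ and viewed, at most 10 in all, crops included, and the job is handed in when it is done.

Besides the shell and the picture viewer there is one more tool, called in YAML: its name, and indented under it one key for each argument. apply_moves: Moves the arm, as the interface text tells. Its arguments: {"type":"object","properties":{"increments":{"type":"array","items":{"type":"object","properties":{"slide":{"type":"array","items":{"type":"number"}},"delta_rot":{"type":"array","items":{"type":"number"}},"fingers":{"type":"number"}}}},"grip_force":{"type":"number"}},"required":["increments"]}

```bash
mkdir -p pics; python3 - <<'E'
from rig import r, vision
import cv2,numpy as np
for n in ["scene","wrist"]:
    s=r.state()
    p,d=vision.snapshot(n); cv2.imwrite(f"pics/{n}0.png",p); np.savez(f"{n}0.npz",p=p,d=d)
for n in ["scene","side","wrist"]: print(n,vision.camera_info(n))
print(s)
E
```

```text
scene {'K': array([[428.25511573,   0.        , 253.30686533],
       [  0.        , 428.25511573, 193.87695732],
       [  0.        ,   0.        ,   1.        ]]), 'dist_coeffs': array([-0.05192565,  0.        ,  0.        ,  0.        ,  0.        ]), 'extrinsics': array([[ 0.53679458,  0.50209037, -0.67805371, -0.05798112],
       [-0.84355569,  0.30386802, -0.44280698, -0.49693445],
       [-0.01629028,  0.80967245,  0.5866559 ,  0.61112053],
       [ 0.        ,  0.        ,  0.        ,  1.        ]])}
side {'K': array([[436.44052743,   0.        , 252.23643487],
       [  0.        , 436.44052743, 193.59487239],
       [  0.        ,   0.        ,   1.        ]]), 'dist_coeffs': array([0.04899319, 0.        , 0.        , 0.        , 0.        ]), 'extrinsics': array([[-0.94731636,  0.16292436, -0.27576687,  0.24710649],
       [-0.31998328, -0.44314605,  0.83739613,  0.90028501],
       [ 0.01422723,  0.88151984,  0.47193257,  0.61808835],
       [ 0.        ,  0.        ,  0.        ,  1.        ]])}
wrist {'K': array([[302.99066156,   0.        , 258.79571181],
       [  0
[... 522 characters left out ...]

{'t': 0.05, 'qpos': array([-1.20974864e-01,  2.76572582e-01,  1.50611235e+00, -4.95144162e-06,
        1.36072634e+00, -1.21045571e-01]), 'dq': array([ 0.00017126, -0.00190634, -0.00127625, -0.00072673,  0.00070573,
        0.0005104 ]), 'tau': array([ 1.10476562e-03, -4.18081820e+01, -2.46676916e+01, -2.73816968e-04,
        5.50464378e-03, -3.03781235e-05]), 'position': array([5.74500724e-01, 6.80650274e-05, 2.47460764e-01]), 'orientation': array([ 7.07081123e-01,  7.07131853e-01, -5.62564978e-04, -7.14400812e-04]), 'contact_force': array([-0.82712039, -0.65105591, -0.12754595]), 'moment': array([-0.07203042,  0.00707588,  0.00910867]), 'grip_force': 0.0, 'finger_gap': 1.0008031598201563}
```

View pics/scene0.png

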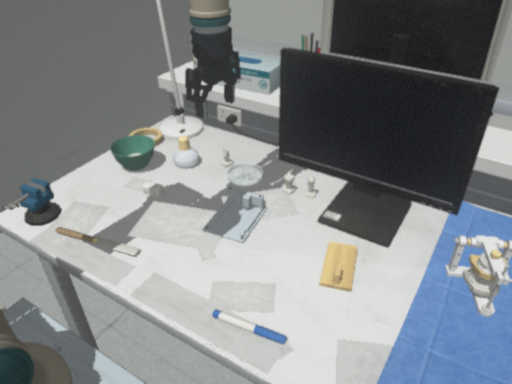

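View pics/wrist0.png

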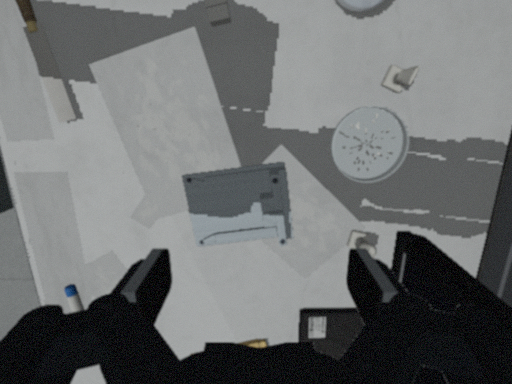

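```bash
cat > h.py <<'E'
from rig import r, vision
import cv2,numpy as np
from scipy.spatial.transform import Rotation as R
def pose(s=None):
    s=s or r.state(); T=np.eye(4); T[:3,:3]=R.from_quat(s["orientation"]).as_matrix(); T[:3,3]=s["position"]; return T
def snap(n,save=None):
    ci=vision.camera_info(n); T=pose()@ci["mount"] if n=="wrist" else ci["extrinsics"]
    p,d=vision.snapshot(n)
    if save: cv2.imwrite(f"pics/{save}.png",p)
    return p,d,ci["K"],ci["dist_coeffs"],T
def norm(uv,K,D):
    n=cv2.undistortPoints(np.asarray(uv,float).reshape(-1,1,2),K,D).reshape(-1,2)
    return np.c_[n[:,0],-n[:,1],-np.ones(len(n))]
def onplane(uv,z,c):
    v=norm(uv,c[2],c[3])@c[4][:3,:3].T; o=c[4][:3,3]
    return o+v*((z-o[2])/v[:,2])[:,None]
def cloud(mask,c):
    y,x=np.nonzero(mask&(c[1]>0)); v=norm(np.c_[x,y],c[2],c[3])*c[1][y,x][:,None]
    return v@c[4][:3,:3].T+c[4][:3,3]
def proj(P,c):
    q=(np.atleast_2d(P)-c[4][:3,3])@c[4][:3,:3]; q=q*[1,-1,-1]
    return cv2.projectPoints(q,np.zeros(3),np.zeros(3),c[2],c[3])[0].reshape(-1,2)
E
python3 - <<'E'
from h import *
np.set_printoptions(precision=4,suppress=True)
for n in ["scene","side"]:
    c=snap(n,n+"1"); hsv=cv2.cvtColor(c[0],cv2.COLOR_BGR2HSV)
    m=((hsv[...,0]>12)&(hsv[...,0]<32)&(hsv[...,1]>110)).astype(np.uint8)
    num,l,st,ce=cv2.connectedComponentsWithStats(m)
    for i in range(1,num):
        if st[i,4]>60:
            P=cloud(l==i,c); k=P[:,2]<0.05; P=P[k]
            if len(P)<20: continue
            print(n,st[i],ce[i],P.mean(0),P.max(0))
            T=P[abs(P[:,2]-.010)<.006]
            if len(T)>20: print("  top rect",cv2.minAreaRect((T[:,:2]*1000).astype(np.float32)))
            T=P[P[:,2]>.028]
            if len(T)>5: print("  rib",cv2.minAreaRect((T[:,:2]*1000).astype(np.float32)))
    if n=="scene": print(onplane([[152,188]],.011,c))
# wrist clouds: jig & blank
c=snap("wrist"); 
print("wr blank",onplane([[218,12]],.022,c))
print("wr jig corners",onplane([[183,175],[283,164],[289,242],[195,248]],.006,c))
E
```

```text
[[0.5274 0.1824 0.011 ]]
side [ 56 101  19  14 149] [ 64.5839 107.2483] [ 2.1607 -1.2235 -0.2047] [ 2.1971 -1.1385 -0.1833]
side [269 172  38  14 428] [288.3855 179.5234] [ 0.5245 -0.3022  0.0124] [ 0.5919 -0.2656  0.0369]
  top rect ((529.2742919921875, -308.0237731933594), (116.87428283691406, 67.12208557128906), 18.162837982177734)
  rib ((489.0661315917969, -317.81634521484375), (25.225833892822266, 9.847638130187988), 14.475289344787598)
side [323 282   8  40 144] [326.6597 301.6528] [0.313  0.2118 0.0146] [0.3284 0.2589 0.0196]
  top rect ((314.2575378417969, 205.53103637695312), (13.772238731384277, 109.51246643066406), 10.503957748413086)
side [ 76 294  55  43 471] [104.0467 321.8493] [0.6985 0.4037 0.0134] [0.7607 0.4363 0.0217]
  top rect ((692.7974243164062, 411.20538330078125), (94.77102661132812, 36.47087860107422), 37.350318908691406)
side [ 82 297  43  31 353] [102.5552 307.3626] [0.7248 0.372  0.0126] [0.7524 0.4264 0.0223]
  top rect ((730.0188598632812, 374.14239501953125), (76.29751586914062, 43.80875015258789), 57.906700134277344)
wr blank [[0.5322 0.1639 0.022 ]]
wr jig corners [[ 0.4799 -0.0123  0.006 ]
 [ 0.6041  0.0017  0.006 ]
 [ 0.6147 -0.104   0.006 ]
 [ 0.4886 -0.1131  0.006 ]]
```

View pics/side1.png

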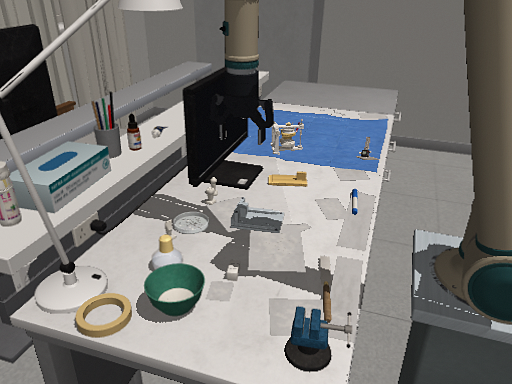

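```bash
python3 - <<'E'
from h import *
np.set_printoptions(precision=3,suppress=True)
c=snap("scene"); g=c[0].max(2)
m=np.zeros(g.shape,bool); m[55:240,275:480]=g[55:240,275:480]<60
P=cloud(m,c); 
for lo,hi in [(0,.05),(.05,.15),(.15,.3),(.3,.5)]:
    Q=P[(P[:,2]>lo)&(P[:,2]<hi)&(P[:,0]<1.2)]; print(lo,len(Q),np.percentile(Q[:,:2],[1,50,99],axis=0).ravel())
E
```

```text
0 699 [ 0.716 -0.371  0.776 -0.316  0.803 -0.226]
0.05 5540 [ 0.722 -0.474  0.727 -0.298  0.731 -0.067]
0.15 13847 [ 0.723 -0.472  0.727 -0.297  0.73  -0.068]
0.3 3758 [ 0.722 -0.45   0.726 -0.295  0.736 -0.071]
```

apply_moves:
  increments:
    - {"slide": [-35, -9, 6], "delta_rot": [0, 0, 8.5]}
    - {"slide": [-70, -18, 12], "delta_rot": [0, 0, 17]}
    - {"slide": [-110, -27, 18], "delta_rot": [0, 0, 25.5]}
    - {"slide": [-150, -36, 24], "delta_rot": [0, 0, 34]}
    - {"slide": [-190, -45, 30], "delta_rot": [0, 0, 42.5]}
    - {"slide": [-230, -54, 36], "delta_rot": [0, 0, 51]}
    - {"slide": [-270, -63, 42], "delta_rot": [0, 0, 59.5]}
    - {"slide": [-310, -72, 47], "delta_rot": [0, 0, 68]}

```text
validation failed for argument at $.in...
```

apply_moves:
  increments:
    - {"slide": [-35, -9, 6], "delta_rot": [0, 0, 8.5], "fingers": 0}
    - {"slide": [-70, -18, 12], "delta_rot": [0, 0, 17], "fingers": 0}
    - {"slide": [-110, -27, 18], "delta_rot": [0, 0, 25.5], "fingers": 0}
    - {"slide": [-150, -36, 24], "delta_rot": [0, 0, 34], "fingers": 0}
    - {"slide": [-190, -45, 30], "delta_rot": [0, 0, 42.5], "fingers": 0}
    - {"slide": [-230, -54, 36], "delta_rot": [0, 0, 51], "fingers": 0}
    - {"slide": [-270, -63, 42], "delta_rot": [0, 0, 59.5], "fingers": 0}
    - {"slide": [-310, -72, 47], "delta_rot": [0, 0, 68], "fingers": 0}
  grip_force: 40

```text
t: 1.1
position: [0.5024, -0.3115, 0.201]
orientation: [0.982, 0.188, 0.0, -0.0]
contact_force: [0.2, -0.2, 0.1]
finger_gap: 1.0
grip_force: 0.0
```

```bash
python3 - <<'E'
from h import *
np.set_printoptions(precision=4,suppress=True)
print(pose())
c=snap("wrist","w2"); np.savez("w2.npz",p=c[0],d=c[1],T=c[4])
hsv=cv2.cvtColor(c[0],cv2.COLOR_BGR2HSV)
m=((hsv[...,0]>10)&(hsv[...,0]<35)&(hsv[...,1]>80)).astype(np.uint8)
num,l,st,ce=cv2.connectedComponentsWithStats(m)
for i in range(1,num):
    if st[i,4]>200:
        P=cloud(l==i,c); print(st[i],P.mean(0))
        for a,b in((.004,.015),(.03,.05)):
            T=P[(P[:,2]>a)&(P[:,2]<b)]; 
            if len(T)>20: print(a,len(T),cv2.minAreaRect((T[:,:2]*1000).astype(np.float32)))
E
```

```text
[[ 0.9295  0.3688  0.0001  0.5024]
 [ 0.3688 -0.9295  0.0002 -0.3115]
 [ 0.0001 -0.0001 -1.      0.201 ]
 [ 0.      0.      0.      1.    ]]
[ 244   91   61  116 5292] [ 0.534  -0.3143  0.011 ]
0.004 4864 ((532.098388671875, -314.1814880371094), (116.49917602539062, 51.66224670410156), 15.759759902954102)
0.03 315 ((492.42498779296875, -320.97796630859375), (28.901464462280273, 11.940768241882324), 15.937259674072266)
```

View pics/w2.png

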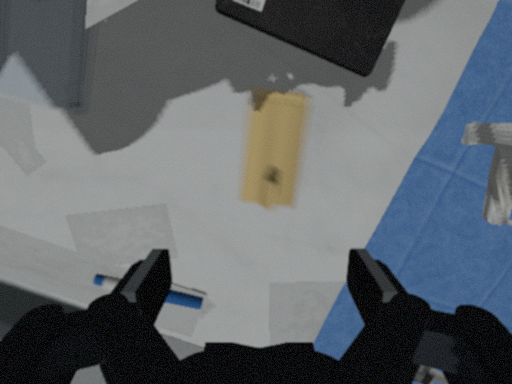

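apply_moves:
  increments:
    - {"slide": [-3, 1, 25], "delta_rot": [0, 0, 2], "fingers": 0}
    - {"slide": [-6, 2, 60], "delta_rot": [0, 0, 4], "fingers": 0}
    - {"slide": [-10, 4, 95], "delta_rot": [0, 0, 5.8], "fingers": 0}
    - {"slide": [-12.8, 5.1, 115], "delta_rot": [0, 0, 5.8], "fingers": 0.3}
    - {"slide": [-12.8, 5.1, 125], "delta_rot": [0, 0, 5.8], "fingers": 0.4}
    - {"slide": [-12.8, 5.1, 125], "delta_rot": [0, 0, 5.8], "fingers": 0.5}
    - {"slide": [-12.8, 5.1, 125], "delta_rot": [0, 0, 5.8], "fingers": 0.5}
    - {"slide": [-12.8, 5.1, 125], "delta_rot": [0, 0, 5.8], "fingers": 0.5}

```text
t: 1.95
position: [0.4942, -0.3201, 0.0778]
orientation: [0.99, 0.141, 0.001, 0.001]
contact_force: [-0.9, 0.4, 0.4]
finger_gap: 0.503
grip_force: 0.0
```

```bash
python3 - <<'E'
from h import *
np.set_printoptions(precision=4,suppress=True)
T0=pose(); print(T0)
c=snap("wrist","w3")
hsv=cv2.cvtColor(c[0],cv2.COLOR_BGR2HSV)
m=((hsv[...,0]>10)&(hsv[...,0]<35)&(hsv[...,1]>80))
P=cloud(m,c);Q=(P-T0[:3,3])@T0[:3,:3]
T=P[(P[:,2]>.03)&(P[:,2]<.042)]; q=Q[(P[:,2]>.03)&(P[:,2]<.042)]
print(len(T),cv2.minAreaRect((T[:,:2]*1000).astype(np.float32)))
print("tool frame",cv2.minAreaRect((q[:,:2]*1000).astype(np.float32)),q.min(0),q.max(0),np.median(T[:,2]))
E
```

```text
[[ 0.9602  0.2794  0.0025  0.4942]
 [ 0.2794 -0.9602 -0.0019 -0.3201]
 [ 0.0019  0.0026 -1.      0.0778]
 [ 0.      0.      0.      1.    ]]
819 ((493.2431945800781, -321.1454162597656), (28.299779891967773, 11.547564506530762), 15.970255851745605)
tool frame ((-1.2809419631958008, 0.639045238494873), (28.2984619140625, 11.54597282409668), 0.24273769557476044) [-0.0154 -0.0051  0.0416] [0.0129 0.0064 0.0478] 0.034401006894059116
```

View pics/w3.png

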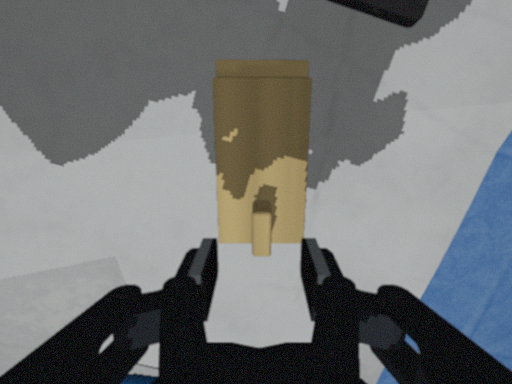

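apply_moves:
  increments:
    - {"slide": [-1, 0.6, 15], "delta_rot": [0, 0, 0], "fingers": 0.5}
    - {"slide": [-1, 0.6, 32], "delta_rot": [0, 0, 0], "fingers": 0.5}
    - {"slide": [-1, 0.6, 45], "delta_rot": [0, 0, 0], "fingers": 0.5}
    - {"slide": [-1, 0.6, 45], "delta_rot": [0, 0, 0], "fingers": 0.5}
    - {"slide": [-1, 0.6, 45], "delta_rot": [0, 0, 0], "fingers": 0.9}
    - {"slide": [-1, 0.6, 45], "delta_rot": [0, 0, 0], "fingers": 1}
    - {"slide": [-1, 0.6, 45], "delta_rot": [0, 0, 0], "fingers": 1}
    - {"slide": [-1, 0.6, 45], "delta_rot": [0, 0, 0], "fingers": 1}
  grip_force: 60

```text
t: 2.8
position: [0.4931, -0.3211, 0.0324]
orientation: [0.99, 0.141, 0.001, 0.001]
contact_force: [0.6, 0.4, 5.0]
finger_gap: 0.128
grip_force: 61.9
```

```bash
cat > jig.py <<'E'
from h import *
def jigfit(P,tag=""):
    P=P[(P[:,0]>.45)&(P[:,0]<.64)&(P[:,1]>-.14)&(P[:,1]<.03)]
    B=P[(P[:,2]>.037)&(P[:,2]<.05)]
    A=P[(P[:,2]>.0035)&(P[:,2]<.05)]
    for n,q in(("all",A),("bridge+nose",B)): 
        if len(q)>10: print(tag,n,len(q),cv2.minAreaRect((q[:,:2]*1000).astype(np.float32)))
    return A,B
E
python3 - <<'E'
from jig import *
ci=vision.camera_info("wrist"); f=np.load("wrist0.npz")
T=np.eye(4);T[:3,:3]=R.from_quat([7.07081123e-01,7.07131853e-01,-5.62564978e-04,-7.14400812e-04]).as_matrix();T[:3,3]=[5.74500724e-01,6.80650274e-05,2.47460764e-01]
c=(f["p"],f["d"],ci["K"],ci["dist_coeffs"],T@ci["mount"])
m=np.ones(c[1].shape,bool); m[250:]=0
A,B=jigfit(cloud(m,c),"wrist")
img=cv2.resize(c[0][150:262,170:310],None,fx=5,fy=5,interpolation=cv2.INTER_CUBIC); cv2.imwrite("pics/jz.png",img)
for n in("scene","side"):
    c=snap(n); A,B=jigfit(cloud(np.ones(c[1].shape,bool),c),n)
E
```

```text
wrist all 7544 ((546.2011108398438, -54.31859588623047), (130.2073974609375, 100.6640396118164), 7.748539924621582)
wrist bridge+nose 988 ((588.3763427734375, -48.51688766479492), (24.927581787109375, 89.56440734863281), 7.62015438079834)
scene all 2007 ((546.6405029296875, -53.367408752441406), (131.8518524169922, 100.65491485595703), 7.297265529632568)
scene bridge+nose 228 ((588.7999877929688, -48.25556564331055), (27.333337783813477, 89.22122955322266), 7.684482097625732)
side all 1191 ((542.6754760742188, -51.07073211669922), (157.43385314941406, 180.49758911132812), 87.2322006225586)
side bridge+nose 132 ((586.3408813476562, -46.098487854003906), (25.184045791625977, 87.47297668457031), 6.833467483520508)
```

View pics/jz.png

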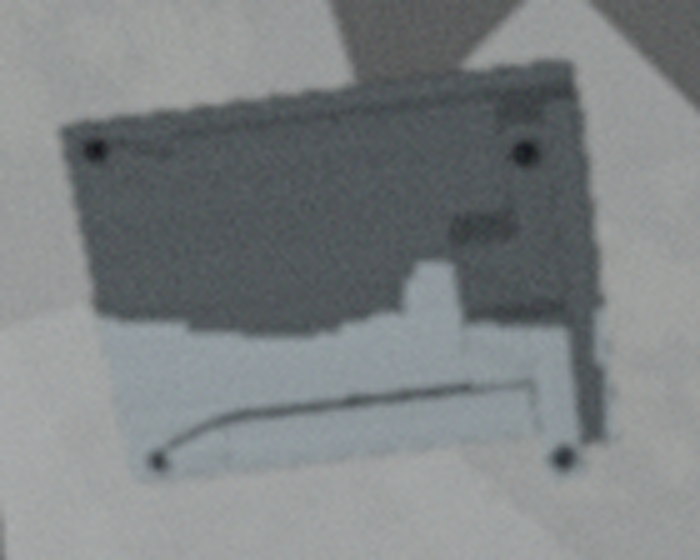

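apply_moves:
  increments:
    - {"slide": [0, 0, -25], "delta_rot": [0, 0, 0], "fingers": 1}
    - {"slide": [0, 0, -55], "delta_rot": [0, 0, 0], "fingers": 1}
    - {"slide": [-5, -45, -60], "delta_rot": [0, 0, 2], "fingers": 1}
    - {"slide": [-11, -92, -60], "delta_rot": [0, 0, 4], "fingers": 1}
    - {"slide": [-17, -140, -60], "delta_rot": [0, 0, 6], "fingers": 1}
    - {"slide": [-23, -188, -60], "delta_rot": [0, 0, 8], "fingers": 1}
    - {"slide": [-28, -235, -60], "delta_rot": [0, 0, 8.3], "fingers": 1}
    - {"slide": [-30.7, -265, -55], "delta_rot": [0, 0, 8.3], "fingers": 1}

```text
t: 3.7
position: [0.3859, -0.0716, 0.0861]
orientation: [0.998, 0.069, -0.001, -0.001]
contact_force: [0.7, 0.1, -0.7]
finger_gap: 0.126
grip_force: 61.3
```

```bash
cat > look.py <<'E'
from jig import *
np.set_printoptions(precision=4,suppress=True)
def jf(p): 
    a=np.radians(7.65);d=(np.asarray(p)[:2]-[.5562,-.0528])*1000
    return np.array([d@[np.cos(a),np.sin(a)],d@[-np.sin(a),np.cos(a)]])
def status():
    s=r.state();T=pose(s);print("t",s["t"],"TCP jig",jf(T[:3,3]),"z",T[2,3]*1000,"yaw",np.degrees(np.arctan2(T[1,0],T[0,0])),"F",s["contact_force"],"M",s["moment"]);print("tool x jig pitch",T[2,0],"y",T[2,1]);return T
def board(n="wrist",save=None):
    c=snap(n,save);hsv=cv2.cvtColor(c[0],cv2.COLOR_BGR2HSV)
    m=((hsv[...,0]>8)&(hsv[...,0]<38)&(hsv[...,1]>70)).astype(np.uint8)
    k,l,st,_=cv2.connectedComponentsWithStats(m); i=1+np.argmax(st[1:,4])
    P=cloud(l==i,c); z=np.median(P[:,2]); q=P[abs(P[:,2]-z)<.006]
    rc=cv2.minAreaRect((q[:,:2]*1000).astype(np.float32))
    print(n,"board n",len(q),"top z",z*1000,rc,"jig corners",[jf(b/1000).round(1) for b in cv2.boxPoints(rc)])
    return c,q
E
python3 - <<'E'
from look import *
status(); board("wrist","w4"); board("scene")
E
```

```text
t 3.7 TCP jig [-171.333    4.067] z 86.09312601572083 yaw 7.929080945191692 F [ 0.7458  0.0903 -0.7114] M [-0.0122  0.0706 -0.0393]
tool x jig pitch -0.0020782997212357365 y -0.0018475287096229218
wrist board n 23944 top z 63.003036191198596 ((426.36328125, -64.95745086669922), (119.22578430175781, 59.31321334838867), 7.675626277923584) jig corners [array([-189.9,   34.9]), array([-189.9,  -24.4]), array([-70.7, -24.4]), array([-70.7,  34.9])]
scene board n 674 top z 61.71197513508792 ((420.1036071777344, -63.196529388427734), (119.07898712158203, 58.984683990478516), 7.531956195831299) jig corners [array([-195.7,   37.4]), array([-195.9,  -21.6]), array([-76.8, -21.8]), array([-76.7,  37.2])]
```

View pics/w4.png

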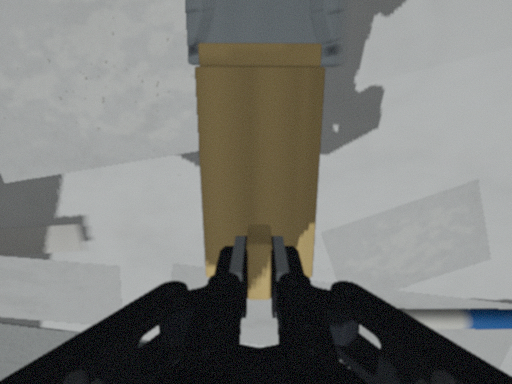

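apply_moves:
  increments:
    - {"slide": [0, 0, 10], "delta_rot": [0, 0, 0], "fingers": 1}
    - {"slide": [0, 0, 20], "delta_rot": [0, 0, 0], "fingers": 1}
    - {"slide": [0, 0, 30], "delta_rot": [0, 0, 0], "fingers": 1}
    - {"slide": [0, 0, 40], "delta_rot": [0, 0, 0], "fingers": 1}
    - {"slide": [0, 0, 45], "delta_rot": [0, 0, 0], "fingers": 1}
    - {"slide": [0, 0, 45], "delta_rot": [0, 0, 0], "fingers": 1}
    - {"slide": [0, 0, 45], "delta_rot": [0, 0, 0], "fingers": 1}
    - {"slide": [0, 0, 45], "delta_rot": [0, 0, 0], "fingers": 1}

```text
t: 4.6
position: [0.3894, -0.0749, 0.0415]
orientation: [0.998, 0.069, 0.0, 0.0]
contact_force: [-1.1, -0.3, -0.2]
finger_gap: 0.123
grip_force: 61.2
```

```bash
python3 - <<'E'
from look import *
T=status(); c,q=board("wrist","w5")
P=cloud(np.ones(c[1].shape,bool),c); J=np.array([jf(p) for p in P])
# histogram of y for jig pts at x -60..-30 by height
for a,b,x0,x1,n in((.011,.017,-50,-30,"rail"),(.0045,.0085,-74,-50,"base"),(.037,.05,20,45,"bridge"),(.037,.05,20,33,"nose")):
    s=(P[:,2]>a)&(P[:,2]<b)&(J[:,0]>x0)&(J[:,0]<x1)&(abs(J[:,1])<60)
    y=np.sort(J[s,1]); 
    if len(y): print(n,len(y),np.percentile(y,[0.5,25,50,75,99.5]), "gap edges", y[y<0].max() if (y<0).any() else 0,y[y>0].min() if (y>0).any() else 0)
jq=np.array([jf(p) for p in q]); print("board y edges",np.percentile(jq[jq[:,0]<-80][:,1],[.5,99.5]),"x",np.percentile(jq[:,0],[.2,99.8]))
for x in range(-180,-70,20):
    w=jq[abs(jq[:,0]-x)<4]; print(x,w[:,1].min(),w[:,1].max(),end="; ")
board("scene")
E
```

```text
t 4.6 TCP jig [-168.2649    0.3061] z 41.54601888053805 yaw 7.877243979767713 F [-1.1482 -0.2704 -0.2355] M [ 0.0231  0.0547 -0.0021]
tool x jig pitch 0.000853491252063935 y 0.000493499368304948
wrist board n 23978 top z 18.609580181529502 ((429.61749267578125, -68.52376556396484), (120.1213150024414, 59.33666229248047), 7.3965654373168945) jig corners [array([-187.5,   31.2]), array([-187.7,  -28.1]), array([-67.6, -28.7]), array([-67.4,  30.7])]
rail 72 [-40.2007 -37.0801 -33.1093  36.4961  42.3074] gap edges -32.3145238596664 33.76278812027
base 7374 [-48.3258 -25.6975   0.5013  26.6557  49.9317] gap edges -0.15162430016584627 0.20482955173934264
board y edges [-27.8191  30.2122] x [-184.0372  -68.0924]
-180 -28.162278458221923 30.54664969888707; -160 -27.990842024405854 30.695222166728676; -140 -28.11231073019691 30.974913757648395; -120 -28.268988166645762 30.29096269357268; -100 -28.50721591296706 30.504135053712496; -80 -28.443580900850787 30.725160094655145; scene board n 606 top z 18.62391409374464 ((427.2821960449219, -70.53977966308594), (119.0282211303711, 58.8903694152832), 6.9592671394348145) jig corners [array([-189.3,   29.7]), array([-190. ,  -29.1]), array([-71. , -30.6]), array([-70.3,  28.3])]
```

apply_moves:
  increments:
    - {"slide": [6, 0.4, 0.5], "delta_rot": [0, 0, 0], "fingers": 1}
    - {"slide": [16, 0.5, 1], "delta_rot": [0, 0, 0], "fingers": 1}
    - {"slide": [28, 0.5, 1.5], "delta_rot": [0, 0, 0], "fingers": 1}
    - {"slide": [40, 0.6, 1.5], "delta_rot": [0, 0, 0], "fingers": 1}
    - {"slide": [52, 0.6, 1.5], "delta_rot": [0, 0, 0], "fingers": 1}
    - {"slide": [64, 0.7, 1.5], "delta_rot": [0, 0, 0], "fingers": 1}
    - {"slide": [72, 0.7, 2], "delta_rot": [0, 0, 0], "fingers": 1}
    - {"slide": [72, 0.7, 2.5], "delta_rot": [0, 0, 0], "fingers": 1}

```text
t: 5.5
position: [0.462, -0.0653, 0.0388]
orientation: [0.998, 0.069, 0.001, 0.0]
contact_force: [0.1, -0.1, -0.3]
finger_gap: 0.126
grip_force: 61.2
```

```bash
python3 - <<'E'
from look import *
T=status(); c,q=board("wrist","w6"); board("scene"); status()
E
```

```text
t 5.5 TCP jig [-95.0104   0.1255] z 38.78600560359608 yaw 7.9382508507158756 F [ 0.0945 -0.0992 -0.303 ] M [0.0367 0.0369 0.0209]
tool x jig pitch 0.0013898025257505053 y 0.0005868158902175001
wrist board n 24075 top z 15.865563112112916 ((502.2567138671875, -58.79719543457031), (120.17398071289062, 60.43476104736328), 8.330986022949219) jig corners [array([-114.7,   30.7]), array([-114. ,  -29.7]), array([  6.2, -28.3]), array([ 5.5, 32.2])]
scene board n 494 top z 15.689717034056084 ((496.968017578125, -60.74662780761719), (117.39064025878906, 58.73457717895508), 6.899481773376465) jig corners [array([-118.1,   30.1]), array([-118.8,  -28.6]), array([ -1.5, -30.1]), array([-0.7, 28.6])]
t 5.6 TCP jig [-97.0196   0.6196] z 38.57071407351287 yaw 7.915927599053389 F [ 0.2508  0.4529 -1.1272] M [ 0.0244 -0.0167  0.0141]
tool x jig pitch -0.0009131895352650922 y -0.0003359778775271053
```

apply_moves:
  increments:
    - {"slide": [4, 0, 0.3], "delta_rot": [0, 0, 0], "fingers": 1}
    - {"slide": [10, 0.1, 0.5], "delta_rot": [0, 0, 0], "fingers": 1}
    - {"slide": [16, 0.1, 0.5], "delta_rot": [0, 0, 0], "fingers": 1}
    - {"slide": [22, 0.1, 0.5], "delta_rot": [0, 0, 0], "fingers": 1}
    - {"slide": [28, 0.1, 0.5], "delta_rot": [0, 0, 0], "fingers": 1}
    - {"slide": [33, 0.1, 0.5], "delta_rot": [0, 0, 0], "fingers": 1}
    - {"slide": [36, 0.1, 0.5], "delta_rot": [0, 0, 0], "fingers": 1}
    - {"slide": [36, 0.1, 0.5], "delta_rot": [0, 0, 0], "fingers": 1}

```text
t: 6.4
position: [0.4968, -0.0604, 0.0384]
orientation: [0.998, 0.069, 0.001, 0.0]
contact_force: [0.5, 0.1, 1.2]
finger_gap: 0.125
grip_force: 61.5
```

apply_moves:
  increments:
    - {"slide": [1, 0, 0], "delta_rot": [0, 0, 0], "fingers": 1}
    - {"slide": [2, 0, 0], "delta_rot": [0, 0, 0], "fingers": 1}
    - {"slide": [2.5, 0, 0], "delta_rot": [0, 0, 0], "fingers": 1}
    - {"slide": [3, 0, 0], "delta_rot": [0, 0, 0], "fingers": 1}
    - {"slide": [3.5, 0, 0], "delta_rot": [0, 0, 0], "fingers": 1}
    - {"slide": [4, 0, 0], "delta_rot": [0, 0, 0], "fingers": 1}
    - {"slide": [4, 0, 0], "delta_rot": [0, 0, 0], "fingers": 1}
    - {"slide": [4, 0, 0], "delta_rot": [0, 0, 0], "fingers": 1}

```text
t: 7.2
position: [0.4997, -0.0598, 0.0384]
orientation: [0.998, 0.069, -0.0, -0.0]
contact_force: [-3.6, -0.7, 4.8]
finger_gap: 0.126
grip_force: 62.0
```

```bash
python3 - <<'E'
from look import *
T=status(); c,q=board("wrist","w6"); board("scene"); status()
E
```

```text
t 7.2 TCP jig [-56.9761   0.5948] z 38.37790853761592 yaw 7.9005184589445525 F [-3.5919 -0.7362  4.7774] M [-0.1035  0.459  -0.0109]
tool x jig pitch -0.00038727835233733456 y -0.00018698061802868463
wrist board n 19107 top z 15.58226287010958 ((540.2052612304688, -53.17001724243164), (118.70787811279297, 59.57765197753906), 7.580541133880615) jig corners [array([-75.2,  31.6]), array([-75.3, -28. ]), array([ 43.4, -28.1]), array([43.5, 31.5])]
scene board n 411 top z 15.469312108171929 ((533.8252563476562, -55.10748291015625), (113.82601165771484, 58.658203125), 7.571264743804932) jig corners [array([-79.4,  30.1]), array([-79.4, -28.6]), array([ 34.4, -28.7]), array([34.5, 29.9])]
t 7.3 TCP jig [-56.9411   0.5592] z 38.371471214424496 yaw 7.900679270061019 F [-3.0023  0.468   5.3419] M [-0.07    0.4752 -0.0413]
tool x jig pitch -0.000367247510732204 y -0.00014875705951670793
```

apply_moves:
  increments:
    - {"slide": [0.5, 0, 0], "delta_rot": [0, 0, 0], "fingers": 1}
    - {"slide": [1, 0, 0], "delta_rot": [0, 0, 0], "fingers": 1}
    - {"slide": [1.5, 0, 0], "delta_rot": [0, 0, 0], "fingers": 1}
    - {"slide": [2, 0, 0], "delta_rot": [0, 0, 0], "fingers": 1}
    - {"slide": [2.5, 0, 0], "delta_rot": [0, 0, 0], "fingers": 1}
    - {"slide": [2.5, 0, 0], "delta_rot": [0, 0, 0], "fingers": 1}
    - {"slide": [2.5, 0, 0], "delta_rot": [0, 0, 0], "fingers": 1}
    - {"slide": [2.5, 0, 0], "delta_rot": [0, 0, 0], "fingers": 1}

```text
t: 8.1
position: [0.502, -0.0595, 0.0384]
orientation: [0.998, 0.069, -0.0, -0.0]
contact_force: [-4.2, 0.4, 4.8]
finger_gap: 0.125
grip_force: 62.1
```

```bash
python3 - <<'E'
from look import *
T=status()
E
```

```text
t 8.1 TCP jig [-54.6397   0.603 ] z 38.38313674164978 yaw 7.901877873150901 F [-4.1701  0.4125  4.8311] M [-0.0778  0.5486  0.0377]
tool x jig pitch -0.0007210972371841063 y -0.00019841448878353378
```

apply_moves:
  increments:
    - {"slide": [0.5, 0, -0.3], "delta_rot": [0, 0, 0], "fingers": 1}
    - {"slide": [1, 0, -0.3], "delta_rot": [0, 0, 0], "fingers": 1}
    - {"slide": [1.5, 0, -0.3], "delta_rot": [0, 0, 0], "fingers": 1}
    - {"slide": [2, 0, -0.3], "delta_rot": [0, 0, 0], "fingers": 1}
    - {"slide": [2.5, 0, -0.3], "delta_rot": [0, 0, 0], "fingers": 1}
    - {"slide": [3, 0, -0.3], "delta_rot": [0, 0, 0], "fingers": 1}
    - {"slide": [3, 0, -0.3], "delta_rot": [0, 0, 0], "fingers": 1}
    - {"slide": [3, 0, -0.3], "delta_rot": [0, 0, 0], "fingers": 1}

```text
t: 8.9
position: [0.502, -0.0594, 0.0383]
orientation: [0.998, 0.069, -0.003, -0.0]
contact_force: [-10.1, -3.3, 8.9]
finger_gap: 0.121
grip_force: 62.6
```

```bash
python3 - <<'E'
from look import *
T=status()
E
```

```text
t 8.9 TCP jig [-54.5662   0.6785] z 38.34507605833422 yaw 7.958941184195897 F [-10.0677  -3.347    8.9293] M [-0.6168  1.2269 -0.0758]
tool x jig pitch -0.006689935937090839 y -0.0005227094774715652
```

```bash
python3 - <<'E'
from look import *
for cam in("wrist","scene"):
    c,q=board(cam,cam+"7")
    P=cloud(np.ones(c[1].shape,bool),c); J=np.array([jf(p) for p in P])
    s=(P[:,2]>.038)&(P[:,2]<.05)&(abs(J[:,1])<16)&(J[:,0]>0)&(J[:,0]<60); print("nose x",np.percentile(J[s,0],[0,1,5,50,95,99,100]))
    s=(P[:,2]>.038)&(P[:,2]<.05)&(J[:,0]>0)&(J[:,0]<60); print("bridge y",np.percentile(J[s,1],[0,1,99,100]),np.median(P[s,2]))
    s=(P[:,2]>.003)&(P[:,2]<.01)&(abs(J[:,1])<48)&(abs(J[:,1])>36); print("base x",np.percentile(J[s,0],[0,1,99,100]))
    jq=np.array([jf(p) for p in q]); s=abs(jq[:,1])<28; print("board rear/front",np.percentile(jq[s,0],[0,.5,1,99,99.5,100]))
E
```

```text
wrist board n 18534 top z 15.571972519039107 ((542.3192138671875, -52.55790710449219), (119.02880859375, 60.06990051269531), 7.608887195587158) jig corners [array([-73.2,  32.2]), array([-73.3, -27.9]), array([ 45.8, -28. ]), array([45.8, 32.1])]
nose x [21.3547 21.532  22.6214 34.1248 44.7073 45.7742 46.3379]
bridge y [-44.02   -42.2632  43.873   45.6963] 0.042897003963484795
base x [-74.2663 -73.48    35.5934  37.3463]
board rear/front [-73.2596 -67.1468 -63.535   36.1335  40.6102  45.7892]
scene board n 405 top z 15.614020248682415 ((534.584716796875, -54.47951889038086), (110.78968811035156, 59.593597412109375), 8.000757217407227) jig corners [array([-77.2,  30.7]), array([-76.9, -28.9]), array([ 33.9, -28.2]), array([33.6, 31.3])]
nose x [19.8572 19.9507 20.3248 22.2919 30.3809 32.0097 32.417 ]
bridge y [-543.2363 -459.8789  376.905   394.0296] 0.04288987501136582
base x [-75.5803 -75.2603 343.3777 344.7024]
board rear/front [-77.0548 -76.6651 -76.0341  27.602   29.2642  33.8937]
```

View pics/wrist7.png

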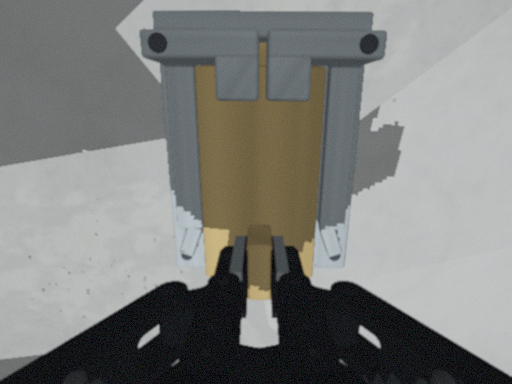

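apply_moves:
  increments:
    - {"slide": [-1.5, 0, -0.5], "delta_rot": [0, 0, 0], "fingers": 1}
    - {"slide": [-2, 0, -0.5], "delta_rot": [0, 0, 0], "fingers": 1}
    - {"slide": [-2, 0, -0.5], "delta_rot": [0, 0, 0], "fingers": 0.6}
    - {"slide": [-2, 0, -0.5], "delta_rot": [0, 0, 0], "fingers": 0.5}
    - {"slide": [-2, 0, -0.5], "delta_rot": [0, 0, 0], "fingers": 0.5}
    - {"slide": [-2, 0, -15], "delta_rot": [0, 0, 0], "fingers": 0.4}
    - {"slide": [-2, 0, -40], "delta_rot": [0, 0, 0], "fingers": 0.3}
    - {"slide": [-2, 0, -70], "delta_rot": [0, 0, 0], "fingers": 0.2}

```text
t: 9.8
position: [0.5034, -0.0591, 0.1087]
orientation: [0.998, 0.069, -0.0, -0.0]
contact_force: [1.3, 0.2, 0.4]
finger_gap: 0.797
grip_force: 0.0
```

apply_moves:
  increments:
    - {"slide": [0, 0, -30], "delta_rot": [0, 0, 0], "fingers": 0.2}
    - {"slide": [0, -30, -60], "delta_rot": [0, 0, 0], "fingers": 0.1}
    - {"slide": [0, -75, -80], "delta_rot": [0, 0, 0], "fingers": 0}
    - {"slide": [0, -120, -80], "delta_rot": [0, 0, 0], "fingers": 0}
    - {"slide": [0, -165, -80], "delta_rot": [0, 0, 0], "fingers": 0}
    - {"slide": [0, -205, -80], "delta_rot": [0, 0, 0], "fingers": 0}
    - {"slide": [0, -220, -80], "delta_rot": [0, 0, 0], "fingers": 0}
    - {"slide": [0, -220, -80], "delta_rot": [0, 0, 0], "fingers": 0}

```text
t: 10.6
position: [0.4732, 0.1609, 0.1888]
orientation: [0.997, 0.071, 0.001, -0.001]
contact_force: [0.0, 0.4, 0.1]
finger_gap: 1.0
grip_force: 0.0
```

```bash
cat >> look.py <<'E'
def blank(save=None,x=(.48,.58),y=(.12,.22)):
    T=pose();c=snap("wrist",save);P=cloud(np.ones(c[1].shape,bool),c)
    s=(P[:,2]>.016)&(P[:,2]<.032)&(P[:,0]>x[0])&(P[:,0]<x[1])&(P[:,1]>y[0])&(P[:,1]<y[1]);q=P[s]
    print("blank",len(q),np.median(q[:,2]),cv2.minAreaRect((q[:,:2]*1000).astype(np.float32)))
    t=(q-T[:3,3])@T[:3,:3]; print("tool frame",cv2.minAreaRect((t[:,:2]*1000).astype(np.float32)))
    return c,q
E
python3 - <<'E'
from look import *
status(); blank("w8")
c=snap("scene"); hsv=cv2.cvtColor(c[0],cv2.COLOR_BGR2HSV); P=cloud(np.ones(c[1].shape,bool),c)
board("scene")
E
```

```text
t 10.6 TCP jig [-53.8269 222.8595] z 188.8247357429982 yaw 8.116190490537171 F [0.0286 0.448  0.1073] M [-0.0227 -0.0541  0.0372]
tool x jig pitch 0.0015277264631128216 y -0.0009528811033530086
blank 1164 0.02156946787085584 ((527.8033447265625, 179.84716796875), (22.146337509155273, 46.005165100097656), 11.791698455810547)
tool frame ((56.48759078979492, -10.874755859375), (46.00794982910156, 22.144723892211914), 86.34420776367188)
scene board n 684 top z 15.703742540699839 ((534.818603515625, -54.65618133544922), (111.9879379272461, 59.5493049621582), 7.89774751663208) jig corners [array([-77.6,  30.5]), array([-77.3, -29. ]), array([ 34.7, -28.5]), array([34.4, 31. ])]
```

View pics/w8.png

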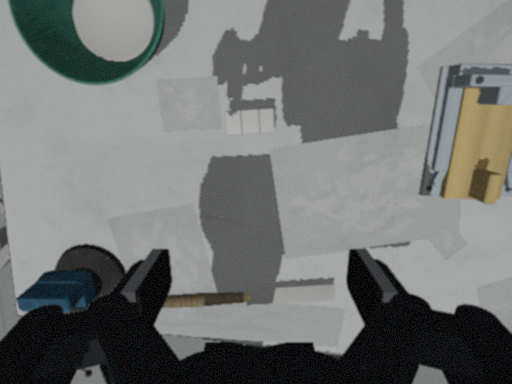

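apply_moves:
  increments:
    - {"slide": [8, -2, 12], "delta_rot": [0, 0, -1], "fingers": 0}
    - {"slide": [20, -4, 30], "delta_rot": [0, 0, -2], "fingers": 0}
    - {"slide": [35, -7, 55], "delta_rot": [0, 0, -3], "fingers": 0}
    - {"slide": [48, -9, 80], "delta_rot": [0, 0, -3.7], "fingers": 0}
    - {"slide": [56.5, -10.9, 98], "delta_rot": [0, 0, -3.7], "fingers": 0}
    - {"slide": [56.5, -10.9, 98], "delta_rot": [0, 0, -3.7], "fingers": 0}
    - {"slide": [56.5, -10.9, 98], "delta_rot": [0, 0, -3.7], "fingers": 0}
    - {"slide": [56.5, -10.9, 98], "delta_rot": [0, 0, -3.7], "fingers": 0}
  grip_force: 40

```text
t: 11.55
position: [0.528, 0.1766, 0.0913]
orientation: [0.995, 0.101, 0.001, -0.0]
contact_force: [-0.1, 0.1, -0.1]
finger_gap: 0.999
grip_force: 0.0
```

```bash
python3 - <<'E'
from look import *
status(); blank("w9")
E
```

```text
t 11.55 TCP jig [  2.5794 231.1374] z 91.29109863637173 yaw 11.562961744158889 F [-0.1494  0.1365 -0.0948] M [-0.0072 -0.0222  0.0775]
tool x jig pitch 0.0011012957111271391 y 5.530091980277509e-05
blank 2128 0.021492321232772102 ((527.884033203125, 179.67974853515625), (22.67037582397461, 46.157981872558594), 11.741042137145996)
tool frame ((0.4322471618652344, -3.018686294555664), (46.1578483581543, 22.66936683654785), 89.82147979736328)
```

apply_moves:
  increments:
    - {"slide": [1.4, -3, 15], "delta_rot": [0, 0, 0], "fingers": 0.1}
    - {"slide": [1.4, -3, 35], "delta_rot": [0, 0, 0], "fingers": 0.1}
    - {"slide": [1.4, -3, 55], "delta_rot": [0, 0, 0], "fingers": 0.1}
    - {"slide": [1.4, -3, 67], "delta_rot": [0, 0, 0], "fingers": 0.1}
    - {"slide": [1.4, -3, 71], "delta_rot": [0, 0, 0], "fingers": 0.1}
    - {"slide": [1.4, -3, 71], "delta_rot": [0, 0, 0], "fingers": 0.3}
    - {"slide": [1.4, -3, 71], "delta_rot": [0, 0, 0], "fingers": 1}
    - {"slide": [1.4, -3, 71], "delta_rot": [0, 0, 0], "fingers": 1}

```text
t: 12.4
position: [0.5294, 0.1805, 0.0208]
orientation: [0.995, 0.101, 0.001, -0.0]
contact_force: [1.2, -0.1, 0.2]
finger_gap: 0.529
grip_force: 41.7
```

apply_moves:
  increments:
    - {"slide": [0, 0, 0], "delta_rot": [0, 0, 0], "fingers": 1}
    - {"slide": [0, 0, 0], "delta_rot": [0, 0, 0], "fingers": 1}
    - {"slide": [0, 0, 0], "delta_rot": [0, 0, 0], "fingers": 1}
    - {"slide": [0, 0, -10], "delta_rot": [0, 0, 0], "fingers": 1}
    - {"slide": [0, 0, -30], "delta_rot": [0, 0, 0], "fingers": 1}
    - {"slide": [0, 0, -60], "delta_rot": [0, 0, 0], "fingers": 1}
    - {"slide": [0, 0, -80], "delta_rot": [0, 0, 0], "fingers": 1}
    - {"slide": [0, 0, -80], "delta_rot": [0, 0, 0], "fingers": 1}

```text
t: 13.2
position: [0.5304, 0.1808, 0.1029]
orientation: [0.995, 0.101, 0.003, -0.0]
contact_force: [0.5, 0.7, -0.8]
finger_gap: 0.531
grip_force: 41.8
```

```bash
python3 - <<'E'
from look import *
T=status(); c=snap("wrist","w10"); P=cloud(np.ones(c[1].shape,bool),c)
t=(P-T[:3,3])@T[:3,:3]*1000
g=c[0].min(2); y,x=np.nonzero(c[1]>0); br=g[y,x]
s=(abs(t[:,0])<20)&(abs(t[:,1])<30)&(abs(t[:,2])<12)&(br>90)
q=t[s]; print(len(q),np.percentile(q,[1,50,99],axis=0)); print(cv2.minAreaRect(q[:,:2].astype(np.float32)))
E
```

```text
t 13.2 TCP jig [  5.5459 234.9505] z 102.86313694984231 yaw 11.603948827228978 F [ 0.4535  0.6896 -0.7987] M [-0.0492  0.0103 -0.0376]
tool x jig pitch 0.006684170640554749 y -3.949891481869476e-05
4961 [[-11.7923 -22.9501  -2.0229]
 [  2.3982  -0.8745  -0.5022]
 [ 10.1539  21.1618  11.4872]]
((-1.0146064758300781, 0.8511390686035156), (54.8034553527832, 23.819473266601562), 89.57102966308594)
```

View pics/w10.png

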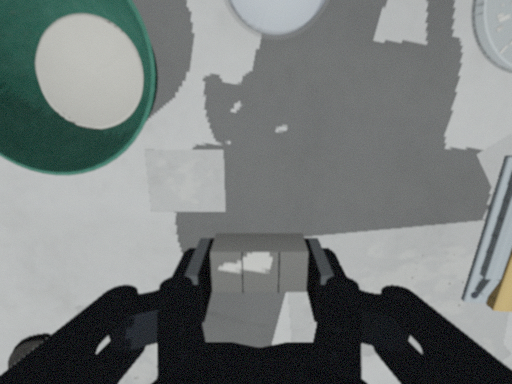

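apply_moves:
  increments:
    - {"slide": [-2, 25, 0], "delta_rot": [0, 0, 0.5], "fingers": 1}
    - {"slide": [-5, 65, 0], "delta_rot": [0, 0, 1], "fingers": 1}
    - {"slide": [-8, 105, 0], "delta_rot": [0, 0, 2], "fingers": 1}
    - {"slide": [-11, 145, 0], "delta_rot": [0, 0, 3], "fingers": 1}
    - {"slide": [-14, 185, 0], "delta_rot": [0, 0, 3.9], "fingers": 1}
    - {"slide": [-17, 220, 0], "delta_rot": [0, 0, 3.9], "fingers": 1}
    - {"slide": [-17.7, 234.3, 0], "delta_rot": [0, 0, 3.9], "fingers": 1}
    - {"slide": [-17.7, 234.3, 0], "delta_rot": [0, 0, 3.9], "fingers": 1}

```text
t: 14.05
position: [0.5577, -0.0542, 0.0984]
orientation: [0.998, 0.066, -0.001, -0.0]
contact_force: [0.4, 0.1, 0.2]
finger_gap: 0.524
grip_force: 41.8
```

apply_moves:
  increments:
    - {"slide": [0, 0, 5], "delta_rot": [0, 0, 0], "fingers": 1}
    - {"slide": [0, 0, 15], "delta_rot": [0, 0, 0], "fingers": 1}
    - {"slide": [0, 0, 20], "delta_rot": [0, 0, 0], "fingers": 1}
    - {"slide": [0, 0, 20], "delta_rot": [0, 0, 0], "fingers": 1}
    - {"slide": [0, 0, 20], "delta_rot": [0, 0, 0], "fingers": 1}
    - {"slide": [0, 0, 20], "delta_rot": [0, 0, 0], "fingers": 1}
    - {"slide": [0, 0, 20], "delta_rot": [0, 0, 0], "fingers": 1}
    - {"slide": [0, 0, 20], "delta_rot": [0, 0, 0], "fingers": 1}

```text
t: 14.85
position: [0.5584, -0.0528, 0.0799]
orientation: [0.998, 0.067, 0.0, 0.0]
contact_force: [-0.3, -0.4, 0.3]
finger_gap: 0.528
grip_force: 41.8
```

```bash
cat > rel.py <<'E'
from look import *
def rel():
    T=status(); c=snap("wrist","rel%d"%int(r.state()["t"]*100)); P=cloud(np.ones(c[1].shape,bool),c); J=np.array([jf(p) for p in P]); h=P[:,2]
    s=(h>.038)&(h<.05)&(J[:,0]>36)&(J[:,0]<46)&(abs(J[:,1])<60); B=J[s]
    print("bridge y",np.percentile(B[:,1],[0,.5,99.5,100]))
    s=(h>.038)&(h<.05)&(J[:,0]>18)&(J[:,0]<34)&(abs(J[:,1])<40); N=J[s]
    print("nose y",np.percentile(N[:,1],[0,.5,99.5,100]),"x0",np.percentile(N[:,0],[0,1]))
    s=(h>.037)&(h<.05)&(J[:,0]>15)&(J[:,0]<50)&(abs(J[:,1])<60); print("bridge rect",cv2.minAreaRect(J[s].astype(np.float32)))
    t=(P-T[:3,3])@T[:3,:3]*1000; y,x=np.nonzero(c[1]>0); px=c[0][y,x].astype(int)
    s=(abs(t[:,0])<14)&(abs(t[:,1])<24)&(t[:,2]>-8)&(t[:,2]<4)&(px.min(1)>70)
    print("blank y jig",np.percentile(J[s,1],[0,1,50,99,100]),"x",np.percentile(J[s,0],[0,1,50,99,100]),s.sum(), "z",np.percentile(h[s],[5,50,95]))
E
python3 - <<'E'
from rel import *
rel(); board("scene")
E
```

```text
t 14.85 TCP jig [ 2.1395 -0.2918] z 79.90869253068463 yaw 7.699168799784631 F [-0.2832 -0.4442  0.2604] M [ 0.004  -0.0209  0.009 ]
tool x jig pitch 0.0006523693511413812 y 0.0002311281385142796
bridge y [-43.887  -43.2869  45.0895  45.813 ]
nose y [-17.193  -16.8791  18.6158  18.903 ] x0 [21.2492 21.5919]
bridge rect ((33.784297943115234, 0.9742317199707031), (89.69648742675781, 25.07741355895996), 89.93126678466797)
blank y jig [-21.9369 -21.6051   0.5698  22.8733  23.4783] x [-10.9944  -9.7786   2.4805  12.1051  12.569 ] 4377 z [0.0783 0.0806 0.0815]
scene board n 646 top z 15.797951916493247 ((534.4296875, -55.150360107421875), (109.44451904296875, 59.5068473815918), 6.3824381828308105) jig corners [array([-75.9,  31.5]), array([-77.3, -28. ]), array([ 32.2, -30.4]), array([33.5, 29.1])]
```

apply_moves:
  increments:
    - {"slide": [0, -0.2, 10], "delta_rot": [0, 0, 0], "fingers": 1}
    - {"slide": [0, -0.2, 22], "delta_rot": [0, 0, 0], "fingers": 1}
    - {"slide": [0, -0.2, 34], "delta_rot": [0, 0, 0], "fingers": 1}
    - {"slide": [0, -0.2, 40], "delta_rot": [0, 0, 0], "fingers": 1}
    - {"slide": [0, -0.2, 42], "delta_rot": [0, 0, 0], "fingers": 1}
    - {"slide": [0, -0.2, 43], "delta_rot": [0, 0, 0], "fingers": 1}
    - {"slide": [0, -0.2, 43.5], "delta_rot": [0, 0, 0], "fingers": 1}
    - {"slide": [0, -0.2, 43.5], "delta_rot": [0, 0, 0], "fingers": 1}

```text
t: 15.75
position: [0.5569, -0.0523, 0.0368]
orientation: [0.998, 0.067, -0.001, -0.0]
contact_force: [-3.5, 0.6, 9.7]
finger_gap: 0.528
grip_force: 42.8
```

```bash
python3 - <<'E'
from rel import *
rel()
E
```

```text
t 15.75 TCP jig [0.7246 0.3572] z 36.797232404519924 yaw 7.7094725348582624 F [-3.5388  0.5911  9.7083] M [ 0.1104  0.6545 -0.0234]
tool x jig pitch -0.0023585376642282713 y -0.0006747683973584615
bridge y [-43.915  -43.3061  44.4881  45.457 ]
nose y [-17.1661 -16.8341  18.4297  18.8189] x0 [21.0549 21.608 ]
bridge rect ((33.855010986328125, 0.7564048767089844), (25.550052642822266, 89.38072967529297), 0.09988407045602798)
blank y jig [-23.6077 -20.94     1.219   23.5106  24.1113] x [-12.4611 -11.157    1.1626  10.6803  11.1795] 4360 z [0.0352 0.0375 0.0384]
```

apply_moves:
  increments:
    - {"slide": [0.5, 0.4, -0.6], "delta_rot": [0, 0, 0], "fingers": 1}
    - {"slide": [2, 0.4, -0.6], "delta_rot": [0, 0, 0], "fingers": 1}
    - {"slide": [3.5, 0.4, -0.6], "delta_rot": [0, 0, 0], "fingers": 1}
    - {"slide": [5, 0.4, -0.6], "delta_rot": [0, 0, 0], "fingers": 1}
    - {"slide": [6.5, 0.4, -0.6], "delta_rot": [0, 0, 0], "fingers": 1}
    - {"slide": [8, 0.4, -0.6], "delta_rot": [0, 0, 0], "fingers": 1}
    - {"slide": [8, 0.4, -0.6], "delta_rot": [0, 0, 0], "fingers": 1}
    - {"slide": [8, 0.4, -0.6], "delta_rot": [0, 0, 0], "fingers": 1}

```text
t: 16.6
position: [0.5654, -0.0519, 0.0368]
orientation: [0.998, 0.067, -0.001, -0.0]
contact_force: [-2.3, -0.3, 4.7]
finger_gap: 0.524
grip_force: 42.4
```

```bash
python3 - <<'E'
from rel import *
rel()
E
```

```text
t 16.6 TCP jig [ 9.2778 -0.3831] z 36.820994689624534 yaw 7.718648507452535 F [-2.3218 -0.3282  4.7432] M [-0.0325  0.5201 -0.0294]
tool x jig pitch -0.0016838208378441052 y -0.00013024936408329518
bridge y [-44.0511 -43.2891  44.5408  45.2122]
nose y [-28.7536 -28.0195  29.5128  29.8916] x0 [18.0087 18.528 ]
bridge rect ((30.80479621887207, 0.5559196472167969), (31.682695388793945, 89.26531219482422), 0.12313210219144821)
blank y jig [-22.1293 -21.6988   0.4889  22.7834  23.3001] x [-3.3833 -2.562   9.4109 23.0378 23.2927] 4229 z [0.0365 0.0376 0.0423]
```

apply_moves:
  increments:
    - {"slide": [0.5, 0, 0], "delta_rot": [0, 0, 0], "fingers": 1}
    - {"slide": [1, 0, 0], "delta_rot": [0, 0, 0], "fingers": 1}
    - {"slide": [1.5, 0, 0], "delta_rot": [0, 0, 0], "fingers": 1}
    - {"slide": [2, 0, 0], "delta_rot": [0, 0, 0], "fingers": 1}
    - {"slide": [2.5, 0, 0], "delta_rot": [0, 0, 0], "fingers": 1}
    - {"slide": [3, 0, 0], "delta_rot": [0, 0, 0], "fingers": 1}
    - {"slide": [3.5, 0, 0], "delta_rot": [0, 0, 0], "fingers": 1}
    - {"slide": [3.5, 0, 0], "delta_rot": [0, 0, 0], "fingers": 1}

```text
t: 17.45
position: [0.5677, -0.0516, 0.0368]
orientation: [0.998, 0.067, -0.002, 0.0]
contact_force: [-4.3, -1.2, 8.3]
finger_gap: 0.528
grip_force: 42.7
```

```bash
python3 - <<'E'
from rel import *
status()
E
```

```text
t 17.45 TCP jig [11.5074 -0.3644] z 36.82107792192007 yaw 7.73087846434883 F [-4.2756 -1.1609  8.2627] M [-0.1639  0.8735 -0.0836]
tool x jig pitch -0.004280993158106696 y -0.0002611215558109374
```

apply_moves:
  increments:
    - {"slide": [0.5, 0, 0.1], "delta_rot": [0, 0, 0], "fingers": 1}
    - {"slide": [1, 0, 0.2], "delta_rot": [0, 0, 0], "fingers": 1}
    - {"slide": [1.5, 0, 0.3], "delta_rot": [0, 0, 0], "fingers": 1}
    - {"slide": [2, 0, 0.3], "delta_rot": [0, 0, 0], "fingers": 1}
    - {"slide": [2.5, 0, 0.3], "delta_rot": [0, 0, 0], "fingers": 1}
    - {"slide": [3, 0, 0.3], "delta_rot": [0, 0, 0], "fingers": 1}
    - {"slide": [3, 0, 0.3], "delta_rot": [0, 0, 0], "fingers": 1}
    - {"slide": [3, 0, 0.3], "delta_rot": [0, 0, 0], "fingers": 1}

```text
t: 18.25
position: [0.5677, -0.0516, 0.0368]
orientation: [0.998, 0.068, -0.005, 0.0]
contact_force: [-12.0, -3.5, 14.5]
finger_gap: 0.527
grip_force: 43.4
```

```bash
python3 - <<'E'
from rel import *
rel(); board("wrist"); board("scene"); status()
E
```

```text
t 18.25 TCP jig [11.5798 -0.3373] z 36.799927725650626 yaw 7.76581361924975 F [-11.9598  -3.5151  14.5398] M [-0.5336  1.7534 -0.073 ]
tool x jig pitch -0.009959012420243333 y -0.0004809419121651057
bridge y [-43.9357 -43.3145  44.5295  45.3419]
nose y [-35.445  -34.8138  35.8565  36.7088] x0 [18.0019 18.0944]
bridge rect ((30.87621307373047, 0.7041587829589844), (89.27743530273438, 31.741487503051758), 89.99530029296875)
blank y jig [-22.0175 -21.6413   0.5447  22.74    23.3681] x [-1.365  -0.3265 11.7072 25.3459 25.6606] 4226 z [0.0366 0.0377 0.0432]
wrist board n 4781 top z 15.541483278368476 ((521.0372314453125, -55.47636413574219), (38.20844650268555, 59.74538040161133), 7.098972797393799) jig corners [array([-54. ,  32.1]), array([-54.6, -27.7]), array([-16.4, -28. ]), array([-15.8,  31.7])]
scene board n 476 top z 15.90199904291223 ((518.699951171875, -57.401702880859375), (76.83053588867188, 59.8682861328125), 6.945319652557373) jig corners [array([-75.8,  30.8]), array([-76.6, -29. ]), array([  0.3, -30. ]), array([ 1. , 29.9])]
t 18.4 TCP jig [11.5646 -0.3342] z 36.76054016285688 yaw 7.763019872407235 F [-11.5231  -2.184   14.2513] M [-0.5614  1.7692 -0.1383]
tool x jig pitch -0.010032002816414398 y -0.0005233493724445578
```

apply_moves:
  increments:
    - {"slide": [0.2, 0, 0], "delta_rot": [0, 0.2, 0], "fingers": 1}
    - {"slide": [0.4, 0, 0], "delta_rot": [0, 0.4, 0], "fingers": 1}
    - {"slide": [0.6, 0, 0], "delta_rot": [0, 0.6, 0], "fingers": 1}
    - {"slide": [0.6, 0, 0], "delta_rot": [0, 0.6, 0], "fingers": 1}
    - {"slide": [0.6, 0, 0], "delta_rot": [0, 0.6, 0], "fingers": 1}
    - {"slide": [0.6, 0, 0], "delta_rot": [0, 0.6, 0], "fingers": 1}
    - {"slide": [0.6, 0, 0], "delta_rot": [0, 0.6, 0], "fingers": 1}
    - {"slide": [0.6, 0, 0], "delta_rot": [0, 0.6, 0], "fingers": 1}

```text
t: 19.2
position: [0.5677, -0.0516, 0.0368]
orientation: [0.998, 0.068, -0.0, -0.0]
contact_force: [-13.4, -2.3, 16.2]
finger_gap: 0.525
grip_force: 43.6
```

```bash
python3 - <<'E'
from rel import *
status()
E
```

```text
t 19.2 TCP jig [11.5431 -0.3104] z 36.80185851174151 yaw 7.781826243529073 F [-13.3796  -2.3125  16.2438] M [-0.6534  2.0963 -0.0495]
tool x jig pitch -0.0007794127198033539 y -0.0005488255749049698
```

```bash
python3 -c "
from rig import r
print(r.sign_off())"
```

```text
the job is handed in; nothing more can be done
None
```

The board is home against the end stop, and the job is handed in with the blank centred on the slit, flush to the fence and still held by a diagonal push of about 13 N forward and 16 N down; the result of the judging was not shown.

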